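Hold a drone battery in the guard window of a bench tester

ROBOT

A 7-joint arm with a two-finger parallel gripper is mounted at the origin on a cart in front of the work surface, level with it; the furniture and walls round the work are solid. World frame = base frame: x ahead of the robot, y to its left, z up, the work surface at z = 0. Lengths are in m, angles in rad, forces in N, time in s.
With the tool pointing down it reaches from about 0.425 to 0.925 m from the base axis. Payload 6.8 kg.
Tool frame: the origin (TCP) lies midway between the tips of the shut fingers; the grasp point (between the pads) lies 19 mm behind it; z points along the fingers, y is the line along which they close (so a half turn about z gives the same grasp; the last joint's range is limited). The gripper opens to 85 mm and grips with 20 to 120 N. Pads are 22 mm wide; open, the fingers measure 114 mm over their backs; the gripper's body (76 mm by 85 mm) begins 54 mm behind the grasp point. The pads swing forward as they close: fully open they stand 13 mm farther back than shut.
Start: joints at [1.125, 0.477, 0.022, 1.555, -0.011, 1.109, -0.083], TCP at [0.224, -0.637, 0.231] pointing down, gripper open.
Joint ranges: [-2.96, 2.96], [-0.34, 2.1], [-1.41, 1.46], [0.24, 2.44], [-1.37, 4.51], [0.17, 1.92], [-2.96, 2.96]. Speed limits (rad/s): [2.39, 2.39, 3.14, 3.14, 3.14, 3.14, 3.14].

INTERFACE

Orientations are given as a unit quaternion [w, x, y, z].
In Python, from station import bot, eyes, ticket gives the robot as it stands.
- The arm moves only by the shell command python3 -m crank 'ROWS' [FORCE]. ROWS is text: rows parted by semicolons, each of 7 numbers parted by spaces: the shift along the tool's x, y, z in units of 0.5 m (1.0 is 0.5 m), then the turn, a rotation vector about the tool's x, y, z in units of 180 degrees (1.0 is 180 degrees), then the closure, from 0 (fully open) to 1 (shut). A call has 1 to 20 rows; each row is the pose to reach, as a shift and turn from the pose commanded when the call began, along the tool's axes at that moment, turning the shorter way round; what a row does not reach only later rows make up. A row lasts 1/10 s, in which the tool goes at most 50 mm and 8.59 degrees, less where a joint would pass 70% of its speed; a pose out of reach is approached as far as the arm can. A call with a number of a shift or a turn outside -1 to 1 is refused whole. A call with a gripper value outside its range is refused whole. The fingers move at their own pace and stop on an object; FORCE is the grip in N (left out, the last holds). Time passes only in rows, so rows that repeat a pose let the fingers close. It gives the time, the measured TCP pose, the force, the opening and the grip force at its end, in the units of the state.
- bot.get_obs(): the state, without advancing time (a new reading comes with each control period).
- eyes.read_camera(name): name is "side" or "top" or "wrist"; returns a dict with "image" (384x512x3 uint8, red, green, blue), "K" (3x3 intrinsics, pixels), "R" (3x3) and "t" (3): a world point X has camera coordinates R X + t. Camera axes: x right, y down, z forward; pixel columns grow to the right and rows downward; lengths in m; the calibration is good to about 2 mm. A picture is of the moment at which its call begins. There is no depth.
- ticket.hand_in(): hands the job in; it is judged then, once.
The state is a dict: "t": time; "q": joint angles; "joint_vel": joint speeds; "joint_torque": joint torques, N m; "eef_pos": TCP position; "tool_rot": TCP orientation; "contact_force": force on the tool from outside, world axes, zero at the start; "torque": the same for the moment, N m; "gripper_width": opening from 0.0 (shut) to 1.0 (fully open); "grasp_force": force on a finger pad.
Only numpy, scipy, OpenCV 4.12 (cv2) and the standard library are available. Lean on these libraries where they do the work, as an engineer would, in place of code of your own. Each camera call takes 0.05 s, during which the arm holds its last target. There are 200 camera calls.

TASK

Test the drone battery: slide the cover of the bench tester fully open, then lift the battery that stands in the charging cradle and, keeping it upright, pass its lower end down through the tester's narrow guard window until it presses the sprung contact inside well down. Finish while still gripping the battery and holding it pressed there; the spring would lift it if you let go. Leave the other things on the bench alone.

Things in the scene. Friction and masses are not known exactly. Their poses are not given: they have to be found in the camera images.
- tester: bench tester: grey hollow box with an aluminium top, fixed to the bench, 110 mm (its x) by 160 mm (its y), 75 mm high, z up. Origin at bench height straight below the guard window's centre; the box reaches from y = -45 to +115 mm and x = -55 to +55 mm. Two guide rails for the cover run along y on its top, at x = -33 and +33 mm, up to 84 mm above the bench.
- window (a point): centre of the guard window in the tester's top face, 75 mm above the bench; axes as the tester's. The window is a rectangular hole, 40 mm along x and 46 mm along y, in a plate 10 mm thick: 2 mm of room on every side of the battery. Below the plate is an open well.
- cover (a joint): how far the steel sliding cover of the window is open: 0 m shut, 0.060 m fully open. It slides along the tester's +y and stays where it is left (about 1.2 N of friction). The cover is 58 mm by 56 mm, 4 mm thick, on top of the tester.
- cover_tab (a point): centre of the black plastic tab standing on the cover, 10 mm thick along the tester's y, 34 mm wide along x; its top is 104.5 mm above the bench and this point 10 mm below that. 21 mm to the +y side of the window's centre when shut, 81 mm when open. Pinch it along y from above, or push it.
- contact (a joint): how far the sprung contact inside the tester is pressed down: 0 m free, 0.010 m at its stop. A black block 26 mm by 30 mm under the middle of the window; its top is 40 mm above the bench when free, so 35 mm below the tester's top face. The spring pushes up with 5 N at 0 and 10 N at the stop, more than the battery weighs.
- cradle: charging cradle: flat black base 84 mm (its x) by 90 mm (its y) with a grey socket in the middle, fixed to the bench; z up, origin at bench height under the middle of the socket. The socket's inside is 42 mm along x and 48 mm along y, its floor 11 mm and its rim 42 mm above the bench.
- battery: black drone battery, about 0.25 kg, standing on end in the cradle's socket; body 36 mm thick, 42 mm wide, 102 mm long. Origin half way along its length in the middle of one 42 mm wide side. Its x axis runs along the width; y along the length, pointing DOWN as it stands; z along the thickness, from the origin through the middle. Grasp it across 36 or 42 mm near the top; turned half round it fits too.
- battery_mid (a point): middle of the battery, 51 mm above its lower end, 62 mm above the bench as it stands in the cradle; axes as the battery's. The 36 mm thickness stands along the cradle's x, the 42 mm width along its y.
- spare_battery: another black battery, 40 x 104 x 35 mm, lying on the bench: leave it. Origin in the middle of its underside.
- gimbal: dark camera gimbal, 50 x 46 x 34 mm, on the bench: leave it. Origin in the middle of its underside.
- drone_arm: dark grey drone arm with a motor at one end, 180 x 30 x 26 mm, on the bench: leave it. Origin in the middle of its underside.
Not all that is in view belongs to the job. Leave any orange look-alike of the battery alone.

How it is judged:
By the outcome, as a careful person would: the job done as asked, in the order asked, and still so for the second after the job is handed in, while the arm keeps its last pose, push and grip.
It also fails if it takes over 61 s, if anything falls off the work surface, if the arm or the gripper's body presses on something with over 40 N, if the wrist force passes 120 N, or if a joint passes its speed limit or range.

## Working session

There is one attempt and no reset: what is moved stays moved. The work goes in short steps, Python scripts to look and compute and a shell command to move; the robot and the scene stay as the last step left them, time stands still between calls to the robot, and variables do not carry over. Pictures are saved under pics/ and viewed, at most 10 in all, crops included, and the job is handed in when it is done.

```bash
ls; mkdir -p pics; python3 - <<'E'
from station import bot,eyes
import cv2,numpy as np
o=bot.get_obs();print({k:np.round(o[k],3) for k in o})
for n in("top","side"):
    c=eyes.read_camera(n);cv2.imwrite(f"pics/{n}0.png",cv2.cvtColor(c["image"],cv2.COLOR_RGB2BGR))
    print(n,c["K"],c["R"],c["t"])
E
```

```text
pics
{'t': np.float64(0.0), 'q': array([ 1.125,  0.478,  0.022,  1.556, -0.011,  1.109, -0.083]), 'joint_vel': array([-0.001, -0.003, -0.001, -0.001, -0.001,  0.   , -0.001]), 'joint_torque': array([ 0.0000e+00, -5.9644e+01,  1.6080e+00, -2.8119e+01,  1.3000e-02,
        1.0000e-02, -0.0000e+00]), 'eef_pos': array([ 0.223, -0.636,  0.23 ]), 'tool_rot': array([-0.001,  0.986,  0.168, -0.   ]), 'contact_force': array([ 0.016, -0.008, -0.417]), 'torque': array([-0.005, -0.024, -0.021]), 'grasp_force': np.float64(0.0), 'gripper_width': np.float64(1.002)}
top [[477.3717062    0.         256.49743315]
 [  0.         477.3717062  193.07929415]
 [  0.           0.           1.        ]] [[-0.04311645 -0.99906945  0.00109468]
 [-0.97751919  0.04196001 -0.2066291 ]
 [ 0.20639089 -0.00997919 -0.97841873]] [0.08667515 0.49869317 1.33028321]
side [[401.47413967   0.         250.99044684]
 [  0.         401.47413967 194.07587632]
 [  0.           0.           1.        ]] [[-0.96648528 -0.25644707 -0.01187888]
 [-0.14171152  0.571515   -0.80826261]
 [ 0.21406554 -0.77949054 -0.58870234]] [0.47715292 0.09097306 1.04252051]
```

View pics/top0.png

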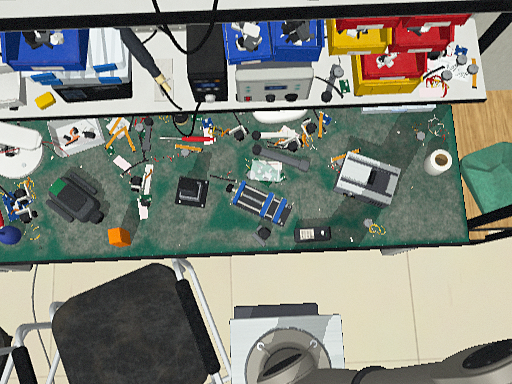

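View pics/side0.png

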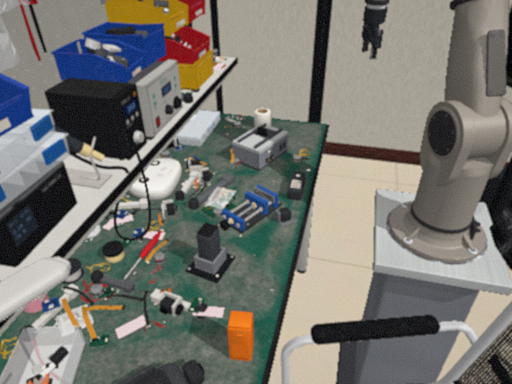

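The top view shows the tester at about (367,180), the cradle with the black battery at (192,192), the spare lying at (312,234) and an orange look-alike at (119,237). The standing black one in the cradle fits the description. I'll confirm in one enlarged crop sheet.

```bash
python3 - <<'E'
import cv2,numpy as np
t=cv2.imread("pics/top0.png");s=cv2.imread("pics/side0.png")
f=lambda im,x,y,w,h:cv2.resize(im[y:y+h,x:x+w],(400,300),interpolation=cv2.INTER_CUBIC)
a=np.vstack([np.hstack([f(t,160,165,64,48),f(t,320,140,96,72)]),np.hstack([f(s,160,215,96,72),f(s,220,115,80,60)])])
cv2.imwrite("pics/crop1.png",a)
E
```

```text
(no output)
```

View pics/crop1.png

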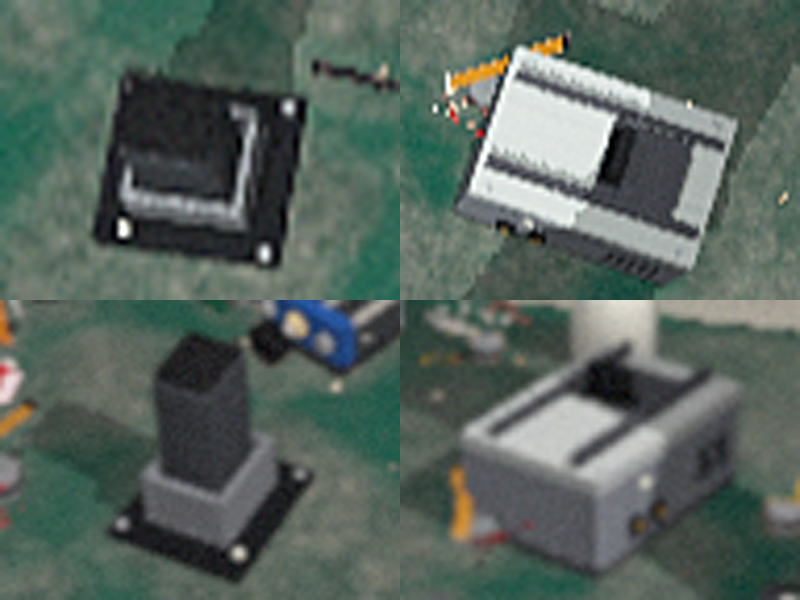

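The crops confirm it. The black battery stands in the grey socket, with the base corners at about (125,70), (307,98), (277,268) and (95,240) in crop pixels. The tester's cover is shut and dark, with the black tab at (617,155) on its left side, so the tester's +y points image-left. Next I'll get coarse poses from these corners.

```bash
cat > h.py <<'E'
import numpy as np,cv2
from scipy.spatial.transform import Rotation as Ro
from station import bot,eyes
def ray(c,p,z):
    d=c["R"].T@np.linalg.inv(c["K"])@[p[0],p[1],1]; o=-c["R"].T@c["t"]
    return (o+d*(z-o[2])/d[2])
def pix(c,X):
    v=c["K"]@(c["R"]@np.asarray(X,float)+c["t"]); return v[:2]/v[2]
def snap(n,f):
    c=eyes.read_camera(n);cv2.imwrite("pics/"+f,cv2.cvtColor(c["image"],cv2.COLOR_RGB2BGR));np.savez("pics/"+f+".npz",**c);return c
def toolR():
    q=bot.get_obs()["tool_rot"];return Ro.from_quat([q[1],q[2],q[3],q[0]])
def plan(target,yaw_of_tool_y):
    """rows numbers to bring TCP to target pointing down, with finger line at world angle (mod pi)"""
    o=bot.get_obs();R=toolR();best=None
    for a in(yaw_of_tool_y,yaw_of_tool_y+np.pi):
        y=np.array([np.cos(a),np.sin(a),0]);z=np.array([0,0,-1.]);x=np.cross(y,z)
        r=(R.inv()*Ro.from_matrix(np.c_[x,y,z])).as_rotvec()
        if best is None or np.linalg.norm(r)<np.linalg.norm(best):best=r
    print("shift",np.round(R.inv().apply(np.asarray(target)-o["eef_pos"])/.5,4),"turn",np.round(best/np.pi,4),"tcp",np.round(o["eef_pos"],4),"t",o["t"])
E
python3 - <<'E'
from h import *
c=eyes.read_camera("top")
T=[ray(c,(320+(x-400)*.24,140+y*.24),.075) for x,y in[(518,45),(737,120),(695,265),(472,190)]]
print(np.round(T,4));T=np.array(T)
y=(T[0]+T[3]-T[1]-T[2]);print("len",np.linalg.norm(y)/2,"wid",np.linalg.norm(T[0]+T[1]-T[2]-T[3])/2)
y/=np.linalg.norm(y);print("yaw_y",np.degrees(np.arctan2(y[1],y[0])))
print("window",T.mean(0)-.035*y)
tab=ray(c,(320+215*.24,140+155*.24),.1045);print("tab",tab)
B=np.array([ray(c,(160+x*.16,165+y*.16),.008) for x,y in[(125,70),(307,98),(277,268),(95,240)]])
print(np.round(B,4),B.mean(0),[np.linalg.norm(B[i]-B[i-1]) for i in range(4)])
for i in (1,2):
  d=B[i]-B[i-1];print(np.degrees(np.arctan2(d[1],d[0])))
K=np.array([ray(c,(160+x*.16,165+y*.16),.113) for x,y in[(130,82),(243,107),(235,170),(122,150)]])
print(K,K.mean(0),[np.linalg.norm(K[i]-K[i-1]) for i in range(4)])
# wrist camera offset in tool frame
w=eyes.read_camera("wrist");R=toolR();p=bot.get_obs()["eef_pos"]
print("cam in tool",R.inv().apply(-w["R"].T@w["t"]-p),"axis",R.inv().apply(w["R"][2]),w["K"][0,0])
E
```

```text
[[ 0.6109 -0.2062  0.075 ]
 [ 0.5507 -0.3529  0.075 ]
 [ 0.4503 -0.3136  0.075 ]
 [ 0.509  -0.1661  0.075 ]]
len 0.158678899956286 wid 0.10862649298605231
yaw_y 67.98009111914928
window [ 0.51712244 -0.29214563  0.075     ]
tab [ 0.52251426 -0.25870654  0.1045    ]
[[0.573  0.2927 0.008 ]
 [0.5554 0.2053 0.008 ]
 [0.473  0.2215 0.008 ]
 [0.4903 0.3078 0.008 ]] [0.52293173 0.25680799 0.008     ] [np.float64(0.0841456277480604), np.float64(0.0890642910013687), np.float64(0.08397248764371201), np.float64(0.08799582606075862)]
-101.41345546315995
168.9316782765233
[[0.54064579 0.27441615 0.113     ]
 [0.52705456 0.22435906 0.113     ]
 [0.49856869 0.22841685 0.113     ]
 [0.50977921 0.27827947 0.113     ]] [0.51901206 0.25136788 0.113     ] [np.float64(0.031107404207100623), np.float64(0.051869395130967576), np.float64(0.028773437932105215), np.float64(0.05110730679046148)]
cam in tool [ 0.08132309  0.00043623 -0.14296996] axis [-3.14920982e-01  7.08694544e-04  9.49117628e-01] 290.8459050065881
```

```bash
python3 -c "
from h import *
plan([.522,-.275,.23],np.radians(68.0))"
```

```text
shift [ 0.8027 -0.4844  0.0019] turn [-3.000e-04  1.000e-04  2.298e-01] tcp [ 0.2236 -0.6365  0.2307] t 0.2
```

```bash
python3 -m crank '0.2 -0.12 0 0 0 0.06 0;0.4 -0.24 0 0 0 0.12 0;0.6 -0.36 0 0 0 0.18 0;0.8027 -0.4844 0.002 0 0 0.2298 0;0.8027 -0.4844 0.002 0 0 0.2298 0;0.8027 -0.4844 0.002 0 0 0.2298 0;0.8027 -0.4844 0.002 0 0 0.2298 0;0.8027 -0.4844 0.002 0 0 0.2298 0;0.8027 -0.4844 0.002 0 0 0.2298 0;0.8027 -0.4844 0.002 0 0 0.2298 0;0.8027 -0.4844 0.002 0 0 0.2298 0;0.8027 -0.4844 0.002 0 0 0.2298 0;0.8027 -0.4844 0.002 0 0 0.2298 0;0.8027 -0.4844 0.002 0 0 0.2298 0;0.8027 -0.4844 0.002 0 0 0.2298 0;0.8027 -0.4844 0.002 0 0 0.2298 0' 40; python3 -c "
from h import *
c=snap('wrist','w1.png')"
```

```text
t: 1.8
eef_pos: [0.5217, -0.2761, 0.2304]
tool_rot: [0.0, 0.981, -0.192, 0.0]
contact_force: [-0.1, 0.5, 0.9]
gripper_width: 1.0
grasp_force: 0.0
```

View pics/w1.png

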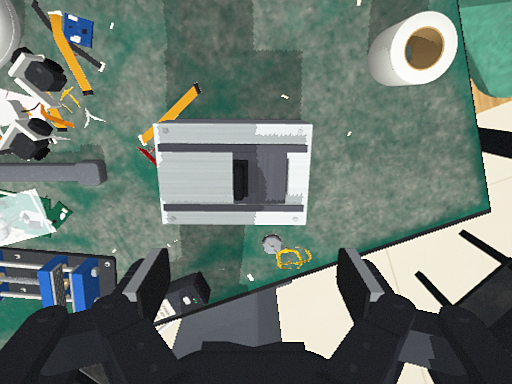

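The wrist view shows the tester's top face with corners at about (154,123), (312,123), (305,224) and (163,224). The cover is at (260–287,160–202) and the tab at (240,180). I'll refine the edges by code.

```bash
python3 - <<'E'
from h import *
c=dict(np.load("pics/w1.png.npz"));g=cv2.cvtColor(c["image"],cv2.COLOR_RGB2HSV)
V=g[...,2].astype(int);S=g[...,1].astype(int)
for r in(135,180,215):print("row",r,[(x,V[r,x],S[r,x]) for x in list(range(150,166,1))+list(range(226,252,2))+list(range(280,318,2))])
m=((S<40)&(V>110)).astype(np.uint8);m[:105]=0;m[245:]=0;m[:,:140]=0;m[:,330:]=0
m=cv2.morphologyEx(m,cv2.MORPH_CLOSE,np.ones((3,3)))
n,l,st,_=cv2.connectedComponentsWithStats(m);k=1+np.argmax(st[1:,4]);print(st[k])
P=cv2.approxPolyDP(cv2.convexHull(cv2.findContours((l==k).astype(np.uint8),0,2)[0][0]),5,True)[:,0];print(P)
X=np.array([ray(c,p,.075) for p in P]);print(np.round(X,4),[round(np.linalg.norm(X[i]-X[i-1]),4) for i in range(len(X))])
m=(V<45).astype(np.uint8);m[:155]=0;m[205:]=0;m[:,:225]=0;m[:,:][:,252:]=0
n,l,st,ce=cv2.connectedComponentsWithStats(m);print(st,ce)
E
```

```text
row 135 [(150, np.int64(238), np.int64(211)), (151, np.int64(240), np.int64(214)), (152, np.int64(243), np.int64(218)), (153, np.int64(238), np.int64(254)), (154, np.int64(237), np.int64(5)), (155, np.int64(251), np.int64(13)), (156, np.int64(242), np.int64(5)), (157, np.int64(244), np.int64(4)), (158, np.int64(227), np.int64(4)), (159, np.int64(200), np.int64(10)), (160, np.int64(196), np.int64(10)), (161, np.int64(195), np.int64(10)), (162, np.int64(196), np.int64(9)), (163, np.int64(195), np.int64(9)), (164, np.int64(197), np.int64(10)), (165, np.int64(198), np.int64(8)), (226, np.int64(197), np.int64(9)), (228, np.int64(197), np.int64(10)), (230, np.int64(197), np.int64(9)), (232, np.int64(200), np.int64(10)), (234, np.int64(194), np.int64(7)), (236, np.int64(196), np.int64(8)), (238, np.int64(196), np.int64(9)), (240, np.int64(194), np.int64(7)), (242, np.int64(197), np.int64(12)), (244, np.int64(196), np.int64(10)), (246, np.int64(196), np.int64(10)), (248, np.int64(197), np.int64(9)), (250, np.int64(196), np.int64(8)), (280, np.int64(211), np.int64(10)), (282, np.int64(229), n
[... 3750 characters left out ...]
.int64(4)), (302, np.int64(245), np.int64(4)), (304, np.int64(246), np.int64(4)), (306, np.int64(193), np.int64(16)), (308, np.int64(129), np.int64(34)), (310, np.int64(131), np.int64(35)), (312, np.int64(128), np.int64(44)), (314, np.int64(133), np.int64(35)), (316, np.int64(130), np.int64(39))]
[  140   105   190   140 16635]
[[329 105]
 [325 242]
 [140 244]
 [140 105]]
[[ 0.5612 -0.3732  0.075 ]
 [ 0.4189 -0.3239  0.075 ]
 [ 0.4964 -0.1262  0.075 ]
 [ 0.6311 -0.201   0.075 ]] [np.float64(0.1858), np.float64(0.1506), np.float64(0.2123), np.float64(0.1541)]
[[     0      0    512    384 196052]
 [   233    160     15     40    556]] [[255.54343746 191.53665354]
 [240.18345324 178.57553957]]
```

```bash
cat >> h.py <<'E'
def quad(m,eps=5):
    n,l,st,_=cv2.connectedComponentsWithStats(m.astype(np.uint8));k=1+np.argmax(st[1:,4])
    h=cv2.convexHull(cv2.findContours((l==k).astype(np.uint8),0,2)[0][0])
    return cv2.approxPolyDP(h,eps,True)[:,0],cv2.minAreaRect(h)
E
python3 - <<'E'
from h import *
c=dict(np.load("pics/w1.png.npz"));g=cv2.cvtColor(c["image"],cv2.COLOR_RGB2HSV)
V=g[...,2].astype(int);S=g[...,1].astype(int)
m=((S<30)&(V>160)).astype(np.uint8);m[:105]=0;m[245:]=0;m[:,:140]=0;m[:,330:]=0
m=cv2.morphologyEx(m,cv2.MORPH_OPEN,np.ones((3,3)));m=cv2.morphologyEx(m,cv2.MORPH_CLOSE,np.ones((9,9)))
P,_=quad(m);print(P.tolist())
X=np.array([ray(c,p,.075) for p in P]);print(np.round(X,4).tolist(),[round(np.linalg.norm(X[i]-X[i-1]),4) for i in range(len(X))])
for i in range(len(X)):
  d=X[i]-X[i-1];print(np.degrees(np.arctan2(d[1],d[0])))
u=np.array([np.cos(np.radians(68.)),np.sin(np.radians(68.)),0])
print("window",X.mean(0)-.035*u)
# tab top centre: corners of tab top
for p in [(240,160),(240,199),(233.,180),(248.,180)]:print(p,ray(c,p,.1045)-(X.mean(0)-.035*u),(ray(c,p,.1045)-(X.mean(0)-.035*u))@u)
E
```

```text
[[153, 123], [311, 124], [305, 224], [162, 224]]
[[0.611, -0.2046, 0.075], [0.5505, -0.351, 0.075], [0.4489, -0.3099, 0.075], [0.5092, -0.1614, 0.075]] [np.float64(0.1106), np.float64(0.1584), np.float64(0.1096), np.float64(0.1604)]
-23.038067573170427
-112.4403432037157
157.9993456607792
67.90521968710968
window [ 0.51677277 -0.28919208  0.075     ]
(240, 160) [0.03202769 0.01486302 0.0295    ] 0.025778531798056725
(240, 199) [-0.00381637  0.02998936  0.0295    ] 0.026376011592179963
(233.0, 180) [0.01656733 0.02868592 0.0295    ] 0.0328033549192154
(248.0, 180) [0.01114779 0.01533301 0.0295    ] 0.018392556902759084
```

```bash
python3 -c "
from h import *
c=dict(np.load('pics/w1.png.npz'));u=np.array([np.cos(np.radians(68.)),np.sin(np.radians(68.)),0]);w=np.array([.5168,-.2892,0])
print((ray(c,(287,180),.079)-w)@u)
plan([.5248,-.2695,.088],np.radians(67.8))"
```

```text
-0.02219146161118867
shift [ 0.0007 -0.014   0.2847] turn [ 0.     -0.      0.0008] tcp [ 0.5218 -0.2758  0.2303] t 1.85
```

```bash
python3 -m crank '0.0007 -0.014 0.08 0 0 0 0;0.0007 -0.014 0.16 0 0 0 0;0.0007 -0.014 0.22 0 0 0 0;0.0007 -0.014 0.26 0 0 0 0;0.0007 -0.014 0.2847 0 0 0 0;0.0007 -0.014 0.2847 0 0 0 0;0.0007 -0.014 0.2847 0 0 0 1;0.0007 -0.014 0.2847 0 0 0 1;0.0007 -0.014 0.2847 0 0 0 1;0.0007 -0.014 0.2847 0 0 0 1;0.0007 -0.014 0.2847 0 0 0 1;0.0007 -0.014 0.2847 0 0 0 1;0.0007 -0.014 0.2847 0 0 0 1;0.0007 -0.014 0.2847 0 0 0 1;0.0007 -0.014 0.2847 0 0 0 1' 25
```

```text
t: 3.35
eef_pos: [0.5255, -0.269, 0.0886]
tool_rot: [-0.0, 0.982, -0.191, 0.0]
contact_force: [-0.3, 1.4, 5.9]
gripper_width: 0.107
grasp_force: 30.1
```

```bash
python3 -m crank '0 -0.015 0 0 0 0 1;0 -0.03 0 0 0 0 1;0 -0.045 0 0 0 0 1;0 -0.06 0 0 0 0 1;0 -0.075 0 0 0 0 1;0 -0.09 0 0 0 0 1;0 -0.105 0 0 0 0 1;0 -0.115 0 0 0 0 1;0 -0.12 0 0 0 0 1;0 -0.124 0 0 0 0 1;0 -0.126 0 0 0 0 1;0 -0.126 0 0 0 0 1;0 -0.126 0 0 0 0 1;0 -0.126 0 0 0 0 1'
```

```text
t: 4.75
eef_pos: [0.548, -0.2143, 0.0885]
tool_rot: [0.002, 0.981, -0.192, 0.0]
contact_force: [-2.2, -6.8, 5.4]
gripper_width: 0.109
grasp_force: 30.0
```

```bash
python3 -m crank '0 0.004 0 0 0 0 1;0 0.005 0 0 0 0 0.6;0 0.005 0 0 0 0 0;0 0.005 0 0 0 0 0;0 0.005 0 0 0 0 0;0 0.005 0 0 0 0 0;0 0.005 -0.08 0 0 0 0;0 0.005 -0.16 0 0 0 0;0 0.07 -0.22 0 0 0 0;0.03 0.12 -0.26 0 0 0 0;0.03 0.12 -0.26 0 0 0 0;0.03 0.12 -0.26 0 0 0 0;0.03 0.12 -0.26 0 0 0 0;0.03 0.12 -0.26 0 0 0 0'; python3 -c "
from h import *
c=snap('wrist','w2.png');snap('top','t2.png')
im=cv2.imread('pics/w2.png')[90:270,110:350];cv2.imwrite('pics/w2c.png',cv2.resize(im,None,fx=3,fy=3,interpolation=cv2.INTER_CUBIC))"
```

```text
t: 6.15
eef_pos: [0.5398, -0.2702, 0.2168]
tool_rot: [-0.0, 0.982, -0.19, -0.001]
contact_force: [-0.0, -0.0, -0.7]
gripper_width: 1.003
grasp_force: 0.0
```

View pics/w2c.png

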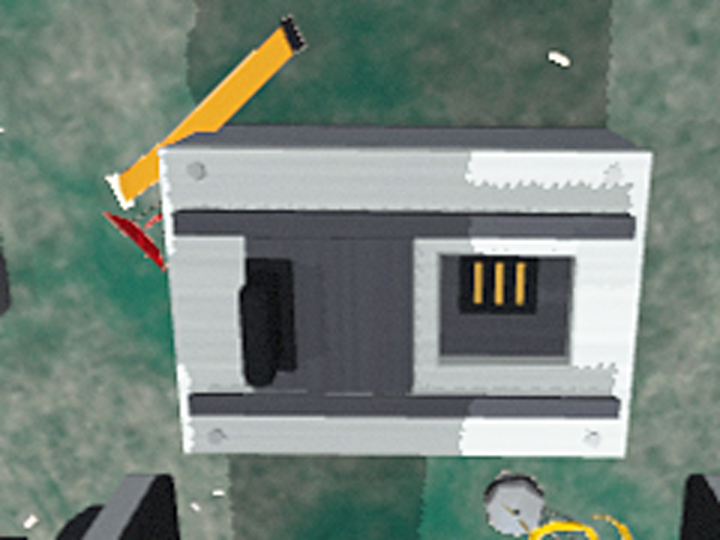

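The cover is open. The window's corners in the crop are about (439,254), (574,256), (571,363) and (438,360), with the contact block and its gold pads visible inside.

```bash
python3 - <<'E'
from h import *
c=dict(np.load("pics/w2.png.npz"))
def R(L,z=.075): return np.array([ray(c,(x/3+110-.33,y/3+90-.33),z) for x,y in L])
W=R([(439,254),(574,256),(571,363),(438,360)]);T=R([(160,150),(652,152),(627,457),(185,454)])
for n,X in(("win",W),("plate",T)):
  print(n,X.mean(0),[round(np.linalg.norm(X[i]-X[i-1]),4) for i in range(4)],np.degrees(np.arctan2(*(X[0]+X[3]-X[1]-X[2])[1::-1])))
u=np.array([np.cos(np.radians(67.7)),np.sin(np.radians(67.7)),0]);print("win from plate",T.mean(0)-.035*u)
plan([.5225,.2540,.25],np.radians(78.7))
E
```

```text
win [ 0.51733732 -0.28955474  0.075     ] [np.float64(0.0384), np.float64(0.0455), np.float64(0.0389), np.float64(0.0468)] 66.96925136261893
plate [ 0.52916688 -0.25742394  0.075     ] [np.float64(0.1101), np.float64(0.1597), np.float64(0.1107), np.float64(0.1611)] 67.77240957101863
win from plate [ 0.51588592 -0.28980628  0.075     ]
shift [-0.4243 -0.9605 -0.0649] turn [-0.0001  0.0005 -0.059 ] tcp [ 0.54   -0.2707  0.2171] t 6.25
```

```bash
python3 -m crank '-0.04 -0.09 -0.03 0 0 -0.01 0;-0.08 -0.19 -0.065 0 0 -0.02 0;-0.12 -0.29 -0.065 0 0 -0.03 0;-0.17 -0.39 -0.065 0 0 -0.04 0;-0.21 -0.49 -0.065 0 0 -0.05 0;-0.26 -0.59 -0.065 0 0 -0.059 0;-0.3 -0.69 -0.065 0 0 -0.059 0;-0.35 -0.79 -0.065 0 0 -0.059 0;-0.39 -0.88 -0.065 0 0 -0.059 0;-0.415 -0.94 -0.065 0 0 -0.059 0;-0.4243 -0.9605 -0.065 0 0 -0.059 0;-0.4243 -0.9605 -0.065 0 0 -0.059 0;-0.4243 -0.9605 -0.065 0 0 -0.059 0;-0.4243 -0.9605 -0.065 0 0 -0.059 0;-0.4243 -0.9605 -0.065 0 0 -0.059 0;-0.4243 -0.9605 -0.065 0 0 -0.059 0'; python3 -c "
from h import *
c=snap('wrist','w3.png')
im=cv2.imread('pics/w3.png')[60:300,100:420];cv2.imwrite('pics/w3c.png',cv2.resize(im,None,fx=2.5,fy=2.5,interpolation=cv2.INTER_CUBIC))"
```

```text
t: 7.85
eef_pos: [0.5238, 0.2516, 0.2505]
tool_rot: [0.0, 0.995, -0.1, 0.0]
contact_force: [0.4, 0.6, 0.0]
gripper_width: 0.998
grasp_force: 0.0
```

View pics/w3c.png

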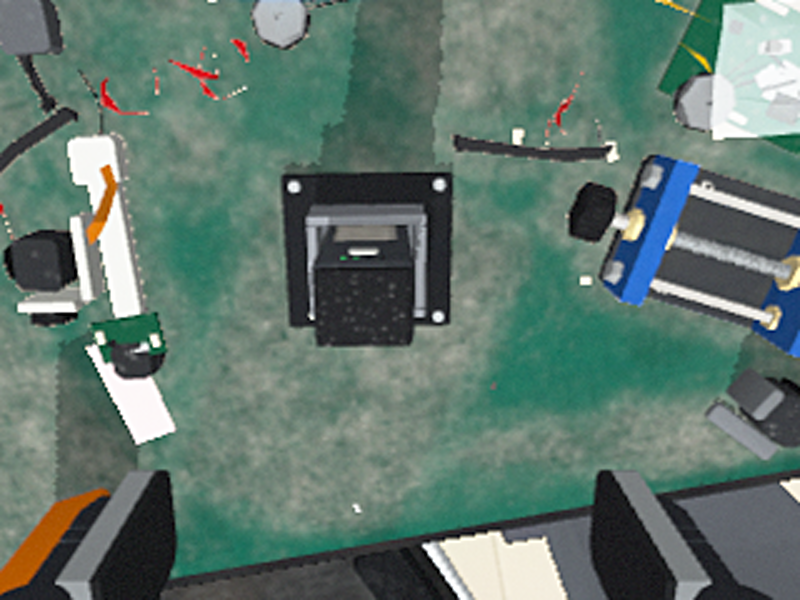

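The battery's top face is at crop (316,264), (413,264), (412,345) and (317,345). The base corners are at (282,175), (452,174), (449,325) and (290,326).

```bash
python3 - <<'E'
from h import *
c=dict(np.load("pics/w3.png.npz"))
def R(L,z): return np.array([ray(c,(x/2.5+100-.4,y/2.5+60-.4),z) for x,y in L])
for n,X in(("top",R([(316,264),(413,264),(412,345),(317,345)],.113)),("base",R([(282,175),(452,174),(449,325),(290,326)],.007))):
  print(n,X.mean(0),[round(np.linalg.norm(X[i]-X[i-1]),4) for i in range(4)],np.degrees(np.arctan2(*(X[0]+X[3]-X[1]-X[2])[1::-1])))
plan([.5225,.2540,.083],np.radians(78.7))
E
```

```text
top [0.52497334 0.25850839 0.113     ] [np.float64(0.0339), np.float64(0.0383), np.float64(0.0339), np.float64(0.0389)] 78.47897841329774
base [0.52389628 0.25918993 0.007     ] [np.float64(0.0829), np.float64(0.0889), np.float64(0.0829), np.float64(0.0888)] 78.83776822901802
shift [-0.0033 -0.0037  0.3351] turn [ 0.0001 -0.0001 -0.001 ] tcp [0.5237 0.2519 0.2505] t 7.9
```

```bash
python3 -c "
from h import *
plan([.5243,.2585,.072],np.radians(78.7))"
```

```text
shift [-0.0016 -0.0133  0.3571] turn [ 0.0001 -0.0001 -0.001 ] tcp [0.5237 0.2519 0.2505] t 7.9
```

```bash
python3 -m crank '-0.0016 -0.0133 0.05 0 0 -0.001 0;-0.0016 -0.0133 0.12 0 0 -0.001 0;-0.0016 -0.0133 0.18 0 0 -0.001 0;-0.0016 -0.0133 0.24 0 0 -0.001 0;-0.0016 -0.0133 0.29 0 0 -0.001 0;-0.0016 -0.0133 0.33 0 0 -0.001 0;-0.0016 -0.0133 0.357 0 0 -0.001 0;-0.0016 -0.0133 0.357 0 0 -0.001 0;-0.0016 -0.0133 0.357 0 0 -0.001 0;-0.0016 -0.0133 0.357 0 0 -0.001 1;-0.0016 -0.0133 0.357 0 0 -0.001 1;-0.0016 -0.0133 0.357 0 0 -0.001 1;-0.0016 -0.0133 0.357 0 0 -0.001 1;-0.0016 -0.0133 0.357 0 0 -0.001 1;-0.0016 -0.0133 0.357 0 0 -0.001 1;-0.0016 -0.0133 0.357 0 0 -0.001 1;-0.0016 -0.0133 0.357 0 0 -0.001 1' 60
```

```text
t: 9.6
eef_pos: [0.5247, 0.26, 0.0729]
tool_rot: [-0.0, 0.995, -0.098, 0.001]
contact_force: [0.3, -1.4, 5.6]
gripper_width: 0.487
grasp_force: 61.6
```

```bash
python3 -m crank '0 0 -0.02 0 0 0 1;0 0 -0.06 0 0 0 1;0 0 -0.1 0 0 0 1;0 0 -0.15 0 0 0 1;0 0 -0.2 0 0 0 1;0 0 -0.25 0 0 0 1;0 0 -0.29 0 0 0 1;0 0 -0.31 0 0 0 1;0 0 -0.31 0 0 0 1;0 0 -0.31 0 0 0 1;0 0 -0.31 0 0 0 1'; python3 -c "
from h import *
c=snap('wrist','w4.png')
print(bot.get_obs()['contact_force'])
plan([.5168,-.2894,.21],np.radians(67.8))"
```

```text
t: 10.7
eef_pos: [0.5231, 0.2591, 0.2255]
tool_rot: [0.001, 0.995, -0.098, -0.001]
contact_force: [0.4, -0.7, -2.1]
gripper_width: 0.483
grasp_force: 61.0
[-0.21587701  0.53110553 -1.54798619]
shift [0.2007 1.0786 0.0324] turn [0.0006 0.0006 0.0611] tcp [0.5232 0.2592 0.2255] t 10.75
```

View pics/w4.png

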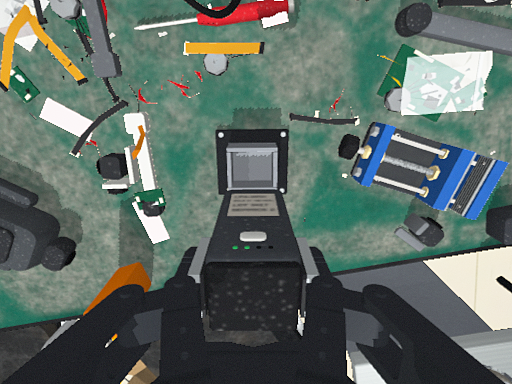

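The battery is held upright. Its camera-side face spans row 262 (top edge, columns 203–302) to row ~193 (bottom edge, columns 230–285). I'll measure its offset from the tool axis.

```bash
python3 - <<'E'
from h import *
c=dict(np.load("pics/w4.png.npz"));V=cv2.cvtColor(c["image"],cv2.COLOR_RGB2GRAY).astype(int)
for x in(236,258,280):print(x,[(r,V[r,x]) for r in range(184,202)],[(r,V[r,x]) for r in range(255,270)])
for r in(196,225,255):
  print(r,[(x,V[r,x]) for x in range(196,236,2)],[(x,V[r,x]) for x in range(278,312,2)])
R=toolR();p=bot.get_obs()["eef_pos"]
for row,dz in((191,-.061),(192,-.061),(193,-.061),(194,-.061),(262,.041),(263,.041)):
  print(row,[np.round(R.inv().apply(ray(c,(x,row),p[2]+dz)-p)*1e3,1) for x in((230,285) if dz<0 else (203,302))])
E
```

```text
236 [(184, np.int64(92)), (185, np.int64(94)), (186, np.int64(87)), (187, np.int64(108)), (188, np.int64(175)), (189, np.int64(140)), (190, np.int64(27)), (191, np.int64(41)), (192, np.int64(34)), (193, np.int64(81)), (194, np.int64(156)), (195, np.int64(137)), (196, np.int64(117)), (197, np.int64(118)), (198, np.int64(132)), (199, np.int64(132)), (200, np.int64(101)), (201, np.int64(121))] [(255, np.int64(55)), (256, np.int64(53)), (257, np.int64(57)), (258, np.int64(57)), (259, np.int64(67)), (260, np.int64(67)), (261, np.int64(56)), (262, np.int64(16)), (263, np.int64(24)), (264, np.int64(25)), (265, np.int64(34)), (266, np.int64(25)), (267, np.int64(23)), (268, np.int64(30)), (269, np.int64(38))]
258 [(184, np.int64(95)), (185, np.int64(92)), (186, np.int64(90)), (187, np.int64(127)), (188, np.int64(179)), (189, np.int64(97)), (190, np.int64(34)), (191, np.int64(45)), (192, np.int64(35)), (193, np.int64(81)), (194, np.int64(156)), (195, np.int64(121)), (196, np.int64(97)), (197, np.int64(118)), (198, np.int64(141)), (199, np.int64(126)), (200, np.int64(92)), (201, np.int64(114))]
[... 3101 characters left out ...]
), (282, np.int64(55)), (284, np.int64(54)), (286, np.int64(56)), (288, np.int64(54)), (290, np.int64(51)), (292, np.int64(58)), (294, np.int64(52)), (296, np.int64(53)), (298, np.int64(50)), (300, np.int64(25)), (302, np.int64(129)), (304, np.int64(128)), (306, np.int64(128)), (308, np.int64(125)), (310, np.int64(131))]
191 [array([ 14.9, -16.4,  60.9]), array([14.9, 24.2, 61. ])]
192 [array([ 14.1, -16.4,  60.9]), array([14.1, 24.2, 61. ])]
193 [array([ 13.4, -16.4,  60.9]), array([13.3, 24.3, 61. ])]
194 [array([ 12.6, -16.4,  60.9]), array([12.5, 24.3, 61. ])]
262 [array([ 18.3, -19.6, -41.1]), array([ 18.2,  20.2, -41. ])]
263 [array([ 17.8, -19.6, -41.1]), array([ 17.7,  20.2, -41. ])]
```

```bash
python3 -m crank '0.015 0.08 0 0 0 0.01 1;0.03 0.16 0 0 0 0.02 1;0.045 0.25 0 0 0 0.03 1;0.06 0.34 0 0 0 0.04 1;0.08 0.43 0 0 0 0.05 1;0.1 0.52 0 0 0 0.06 1;0.115 0.61 0 0 0 0.0611 1;0.13 0.7 0 0 0 0.0611 1;0.15 0.79 0 0 0 0.0611 1;0.17 0.87 0 0 0 0.0611 1;0.18 0.93 0 0 0 0.0611 1;0.18 0.96 0 0 0 0.0611 1;0.18 0.96 0 0 0 0.0611 1;0.18 0.96 0 0 0 0.0611 1;0.18 0.96 0 0 0 0.0611 1;0.18 0.96 0 0 0 0.0611 1'; python3 -c "
from h import *
plan([.5181,-.2894,.165],np.radians(67.8))"
```

```text
t: 12.35
eef_pos: [0.5194, -0.2268, 0.227]
tool_rot: [-0.0, 0.982, -0.191, 0.0]
contact_force: [-0.5, -0.0, -2.5]
gripper_width: 0.485
grasp_force: 61.4
shift [0.0447 0.117  0.1239] turn [-0.0002  0.      0.0009] tcp [ 0.5194 -0.2268  0.227 ] t 12.35
```

```bash
python3 -m crank '0.015 0.04 0 0 0 0.001 1;0.03 0.08 0 0 0 0.001 1;0.0447 0.117 0.02 0 0 0.001 1;0.0447 0.117 0.06 0 0 0.001 1;0.0447 0.117 0.1 0 0 0.001 1;0.0447 0.117 0.124 0 0 0.001 1;0.0447 0.117 0.124 0 0 0.001 1;0.0447 0.117 0.124 0 0 0.001 1;0.0447 0.117 0.124 0 0 0.001 1;0.0447 0.117 0.124 0 0 0.001 1'; python3 -c "
from h import *
c=snap('wrist','w5.png');s=snap('side','s5.png');snap('top','t5.png')
a=cv2.resize(cv2.imread('pics/w5.png')[100:280,170:350],(400,400),interpolation=cv2.INTER_CUBIC)
b=cv2.resize(cv2.imread('pics/s5.png')[70:170,210:310],(400,400),interpolation=cv2.INTER_CUBIC)
cv2.imwrite('pics/c5.png',np.hstack([a,b]))
plan([.5181,-.2894,.165],np.radians(67.8))"
```

```text
t: 13.35
eef_pos: [0.5182, -0.2915, 0.166]
tool_rot: [0.0, 0.981, -0.194, 0.001]
contact_force: [-0.0, 0.0, -2.3]
gripper_width: 0.483
grasp_force: 61.3
shift [-0.0009 -0.0041  0.001 ] turn [ 0.     -0.0003 -0.0011] tcp [ 0.5177 -0.2915  0.1655] t 13.5
```

View pics/c5.png

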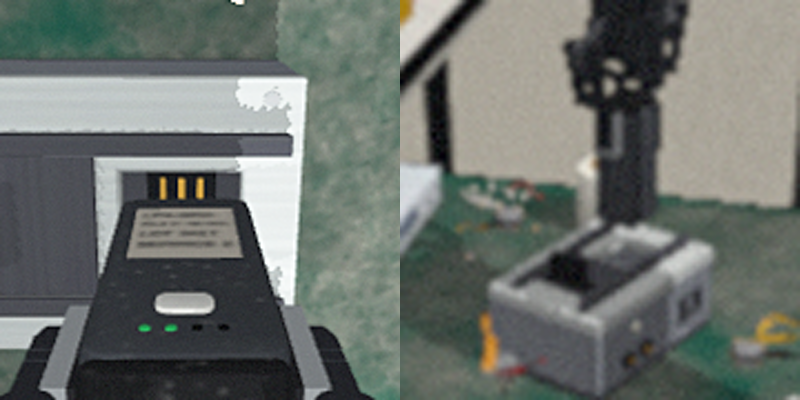

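The wrist crop shows the battery's lower front edge at row ~200 (columns 125–243) and the window's far (+x) edge at row ~170 (columns 120–242). I'll compare the two in world coordinates.

```bash
python3 - <<'E'
from h import *
c=dict(np.load("pics/w5.png.npz"));G=cv2.cvtColor(c["image"],cv2.COLOR_RGB2GRAY).astype(int)
R=toolR();o=bot.get_obs();p=o["eef_pos"]
for x in(235,252,270):print(x,[(r,G[r,x]) for r in range(170,200)])
for r in(183,188,196,205,230):print(r,[(x,G[r,x]) for x in list(range(212,232))],[(x,G[r,x]) for x in range(274,292)])
t=np.array([.926,-.378,0]);u=np.array([.378,.926,0])
def q(x,y,z):
  X=ray(c,(x,y),z)-p;return np.round([X@t*1e3,-X@u*1e3],1)
print("win +x edge",[q(x,177,.075) for x in(224,279)],"bat",[[q(x,r,p[2]-.062) for x in(225,280)] for r in(189,190,191)])
E
```

```text
235 [(170, np.int64(115)), (171, np.int64(214)), (172, np.int64(199)), (173, np.int64(203)), (174, np.int64(201)), (175, np.int64(195)), (176, np.int64(163)), (177, np.int64(93)), (178, np.int64(58)), (179, np.int64(65)), (180, np.int64(66)), (181, np.int64(65)), (182, np.int64(69)), (183, np.int64(74)), (184, np.int64(78)), (185, np.int64(75)), (186, np.int64(79)), (187, np.int64(77)), (188, np.int64(77)), (189, np.int64(66)), (190, np.int64(43)), (191, np.int64(44)), (192, np.int64(40)), (193, np.int64(69)), (194, np.int64(133)), (195, np.int64(143)), (196, np.int64(111)), (197, np.int64(113)), (198, np.int64(131)), (199, np.int64(132))]
252 [(170, np.int64(116)), (171, np.int64(214)), (172, np.int64(202)), (173, np.int64(197)), (174, np.int64(197)), (175, np.int64(198)), (176, np.int64(154)), (177, np.int64(88)), (178, np.int64(15)), (179, np.int64(41)), (180, np.int64(111)), (181, np.int64(167)), (182, np.int64(161)), (183, np.int64(157)), (184, np.int64(159)), (185, np.int64(160)), (186, np.int64(161)), (187, np.int64(159)), (188, np.int64(155)), (189, np.int64(103)), (190, np.i
[... 4466 characters left out ...]
26, np.int64(49)), (227, np.int64(47)), (228, np.int64(51)), (229, np.int64(50)), (230, np.int64(50)), (231, np.int64(52))] [(274, np.int64(46)), (275, np.int64(50)), (276, np.int64(46)), (277, np.int64(48)), (278, np.int64(49)), (279, np.int64(50)), (280, np.int64(49)), (281, np.int64(48)), (282, np.int64(48)), (283, np.int64(51)), (284, np.int64(45)), (285, np.int64(45)), (286, np.int64(47)), (287, np.int64(50)), (288, np.int64(46)), (289, np.int64(51)), (290, np.int64(47)), (291, np.int64(38))]
win +x edge [array([ 18.1, -23.8]), array([18., 22.])] bat [[array([ 16.6, -20.5]), array([16.5, 20.4])], [array([ 15.9, -20.5]), array([15.7, 20.4])], [array([ 15.1, -20.5]), array([15. , 20.4])]]
```

```bash
python3 -m crank '0 -0.0032 0 0 0 -0.001 1;0 -0.0032 0.01 0 0 -0.001 1;0 -0.0032 0.02 0 0 -0.001 1;0 -0.0032 0.03 0 0 -0.001 1;0 -0.0032 0.04 0 0 -0.001 1;0 -0.0032 0.042 0 0 -0.001 1;0 -0.0032 0.042 0 0 -0.001 1;0 -0.0032 0.042 0 0 -0.001 1;0 -0.0032 0.042 0 0 -0.001 1'; python3 -c "
from h import *
plan([.5178,-.2899,.145],np.radians(67.8))"
```

```text
t: 14.4
eef_pos: [0.5182, -0.29, 0.1442]
tool_rot: [0.0, 0.981, -0.193, 0.0]
contact_force: [0.8, 0.4, -1.8]
gripper_width: 0.482
grasp_force: 61.3
shift [-0.0009  0.0002 -0.0016] turn [ 0.     -0.0001 -0.0001] tcp [ 0.5182 -0.29    0.1442] t 14.4
```

```bash
python3 -m crank '0 0 0.006 0 0 0 1;0 0 0.012 0 0 0 1;0 0 0.018 0 0 0 1;0 0 0.024 0 0 0 1;0 0 0.028 0 0 0 1;0 0 0.028 0 0 0 1;0 0 0.028 0 0 0 1'
```

```text
t: 15.1
eef_pos: [0.5181, -0.2899, 0.1299]
tool_rot: [0.0, 0.981, -0.193, -0.0]
contact_force: [0.3, 0.0, -1.3]
gripper_width: 0.485
grasp_force: 61.3
```

```bash
python3 -m crank '0 0 0.01 0 0 0 1;0 0 0.02 0 0 0 1;0 0 0.03 0 0 0 1;0 0 0.04 0 0 0 1;0 0 0.048 0 0 0 1;0 0 0.056 0 0 0 1;0 0 0.064 0 0 0 1;0 0 0.07 0 0 0 1;0 0 0.07 0 0 0 1;0 0 0.07 0 0 0 1;0 0 0.07 0 0 0 1'
```

```text
t: 16.2
eef_pos: [0.5182, -0.29, 0.0956]
tool_rot: [0.0, 0.981, -0.193, 0.0]
contact_force: [-3.3, 1.5, 6.0]
gripper_width: 0.482
grasp_force: 62.1
```

```bash
python3 -m crank '-0.001 0 0.002 0 0 0 1;-0.001 0 0.004 0 0 0 1;-0.001 0 0.006 0 0 0 1;-0.001 0 0.007 0 0 0 1;-0.001 0 0.007 0 0 0 1;-0.001 0 0.007 0 0 0 1;-0.001 0 0.007 0 0 0 1;-0.001 0 0.007 0 0 0 1'
```

```text
t: 17.0
eef_pos: [0.5182, -0.2899, 0.0925]
tool_rot: [0.0, 0.981, -0.193, 0.001]
contact_force: [-1.6, 1.8, 8.1]
gripper_width: 0.485
grasp_force: 62.3
```

```bash
python3 -m crank '-0.001 0 0.002 0 0 0 1;-0.001 0 0.002 0 0 0 1;-0.001 0 0.002 0 0 0 1;-0.001 0 0.002 0 0 0 1;-0.001 0 0.002 0 0 0 1;-0.001 0 0.002 0 0 0 1'; python3 -c "
from h import *
snap('wrist','w6.png');snap('top','t6.png')
a=cv2.resize(cv2.imread('pics/w6.png')[80:260,150:330],(400,400),interpolation=cv2.INTER_CUBIC)
b=cv2.resize(cv2.imread('pics/t6.png')[130:230,310:410],(400,400),interpolation=cv2.INTER_CUBIC)
cv2.imwrite('pics/c6.png',np.hstack([a,b]))"
```

```text
t: 17.6
eef_pos: [0.5181, -0.2899, 0.0919]
tool_rot: [0.0, 0.981, -0.193, 0.001]
contact_force: [-2.5, 1.3, 9.6]
gripper_width: 0.486
grasp_force: 62.8
```

View pics/c6.png

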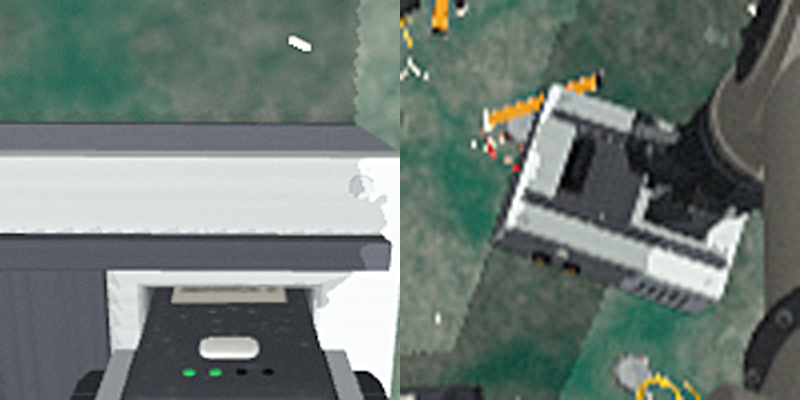

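The battery is in the window with its label sunk below the plate, the cover is open and the tab is clear. About 10 N acts at the expected depth, so the contact is essentially at its stop. I'm handing in.

```bash
python3 -c "
from station import ticket
print(ticket.hand_in())"
```

```text
the job is handed in; nothing more can be done
None
```

I slid the cover open until it met its end stop, then moved the battery from the cradle through the guard window. I handed in at about 17.7 s of the 61 s with the battery still gripped and pressing the sprung contact about 9–10 mm down (estimated from force and height).

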